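Lay the standing vial down in its lane and shut the vial case

ROBOT

A 6-joint arm with a two-finger parallel gripper is mounted at the origin on a cart in front of the work surface, level with it; the furniture and walls round the work are solid. World frame = base frame: x ahead of the robot, y to its left, z up, the work surface at z = 0. Lengths are in m, angles in rad, forces in N, time in s.
With the tool pointing down it reaches from about 0.4 to 0.825 m from the base axis. Payload 7 kg.
Tool frame: the origin (TCP) lies between the finger pads; the fingertips stand 11 mm ahead of it and the grasp point (between the pads) lies 8 mm behind it; x points along the fingers, z is the direction in which the jaws open and shut, and the axes are right-handed (so a half turn about x gives the same grasp; the last joint's range is limited). The gripper opens to 88 mm and grips with 3 to 60 N. Pads are 19 mm wide; open, the fingers measure 130 mm over their backs; the gripper's body (78 mm by 193 mm) begins 47 mm behind the grasp point.
Start: joints at [1.603, 0.359, 0.012, 0, -1.224, -0.288], TCP at [0.171, 0.653, 0.238] pointing down, gripper open.
Joint ranges: [-3.07, 3.07], [-1.43, 2.12], [-1.02, 1.25], [-3.03, 1.67], [-3.05, -0], [-3.03, 3.03]. Speed limits (rad/s): [2.39, 2.39, 3.01, 3.14, 3.14, 3.14].

INTERFACE

Orientations are given as [roll, pitch, yaw] about the fixed x, y, z axes, in that order (R = Rz(yaw) Ry(pitch) Rx(roll)).
In Python, from station import arm gives the robot as it stands.
- The arm moves only by the tool jog_arm, never from a script. Its argument "motion" is a list of rows, each an object of numbers: "dx", "dy", "dz": the shift along the tool's x, y, z in m; "twist": the turn about the tool's x in degrees. In form: [{"dx": .., "dy": .., "dz": .., "twist": ..}, ...]. A call has 1 to 20 rows; each row is the pose to reach, as a shift and turn from the pose commanded when the call began, along the tool's axes at that moment; what a row does not reach only later rows make up. A row lasts 1/12 s, in which the tool goes at most 41.7 mm and 7.16 degrees, less where a joint would pass 70% of its speed; a pose out of reach is approached as far as the arm can. A call with a gripper value outside its range is refused whole. "gripper" is the finger opening in m, from 0 to 0.0876, set as the call begins (left out, the last holds). The fingers move at their own pace and stop on an object; "newtons" is the grip in N (left out, the last holds). Time passes only in rows, so rows that repeat a pose let the fingers close. It gives the time, the measured TCP pose, the force and the opening at its end, in the units of the state.
- arm.get_state(): the state, without advancing time (a new reading comes with each control period).
- arm.grab_frame(name): name is "side" or "top"; returns the picture (400x640x3 uint8, red, green, blue); there is no depth.
- arm.camera_model(name): a dict with "camera_matrix" (3x3 intrinsics, pixels), "k1" (the pictures are not rectified: a ray, as slopes to the right and down, at radius r is drawn at 1 + k1 r^2 times it, then the intrinsics apply), "eye" and "attitude" of the camera in the world. Camera axes: x right, y down, z forward; pixel columns grow to the right and rows downward; lengths in m; the calibration is good to about 2 mm. A picture is of the moment at which its call begins. camera_model takes no time and is no camera call.
- arm.job_done(): hands the job in, once; it reports no verdict.
The state is a dict: "t": time; "q": joint angles; "qd": joint speeds; "joint_efforts": joint torques, N m; "eef_pos": TCP position; "ee_rot": TCP orientation; "force": force on the tool from outside, world axes, zero at the start; "moment": the same for the moment, N m; "width": finger opening in m.
Only numpy, scipy, OpenCV 4.12 (cv2) and the standard library are available. Lean on these libraries where they do the work, as an engineer would, in place of code of your own. Each camera call takes 0.05 s, during which the arm holds its last target.

TASK

The flat wooden vial case cannot be shut because one sample vial was left standing on its foot in its lane. Without gripping or lifting anything, push this vial over with the fingertips so that it lies down in its lane like the other two, then push the open lid over from behind and press it fully shut. Do not shove the case away, and leave the other vials and all other things as they are.

Things in the scene. Friction and masses are not known exactly. Their poses are not given: they have to be found in the camera images.
- vial_case: Flat dark wooden case, loose, 0.9 kg, 112 mm (its x) by 106 mm (its y). Origin: centre of the underside, z up. Hinge side +x, away from the robot. Walls 5 mm thick, 30 mm high; floor inside 6 mm up. Inside, two dividers 19 mm high part three lanes along x, each 102 mm long and 30 mm wide, centred on y = -33, 0, +33 mm. Free height over the floor under the shut lid: 36 mm.
- case_lid (a joint): Lid angle, rad: 0 shut, 1.57 upright, 1.75 fully open. Hinge axis parallel to the case's y, at x +56 mm, z 30 mm of the case. Lid 112 mm deep, 106 wide, 17 thick; shut, its top is 47 mm above the table; open, its outer face looks to the case's +x, its edge about 140 mm up. Stiff hinge: it stays at any angle and does not fall shut; about 1 N at the front edge moves it.
- vial_up_mid (a point): The standing vial, black cap: glass, 40 g, 27 mm across, 68 mm tall, its top 74 mm above the table. Point on its axis, 34 mm above its foot; z from foot to cap. It stands at the -x end (robot side) of one of the three lanes; the free room of its lane lies towards the case's +x. Pushed high up it tips, it does not slide. Lying, its axis is 20 mm above the table.
- vial_a_mid (a point): A vial (black cap, 27 mm across, 68 mm long) lying in one of the other lanes, cap towards the case's +x, its top 33 mm above the table. Point half-way along its axis; z from foot to cap.
- vial_b_mid (a point): A vial (red cap, same size) lying in the remaining lane, cap towards the case's +x, its top 33 mm above the table. Point half-way along its axis; z from foot to cap.
- tin: Bystander: aluminium tin, 64 mm across, 30 mm tall, on the balance's pan 80 mm above the table. Origin at the centre of its underside.
- tweezers: Bystander: steel tweezers lying flat behind the case, 130 mm long (their y), 16 wide, 8 high. Origin at the centre of the underside.
- timer: Bystander: countdown timer lying on its back behind the case at the right, 40 by 62 by 17 mm. Origin at the centre of its underside.
Things that resemble listed ones, but are neither listed nor needed, are in the scene too. Leave any turquoise look-alike of the part that bears vial_a_mid alone.

How it is judged:
By the outcome, as a careful person would: the job done as asked, in the order asked, and still so for the second after the job is handed in, with the robot touching nothing.
It also fails if it takes over 45 s, if anything falls off the work surface, if the arm or the gripper's body presses on something with over 40 N, if the wrist force passes 120 N, or if a joint passes its speed limit or range.

## Working session

There is one attempt and no reset: what is moved stays moved. The work goes in short steps, Python scripts to look and compute and a tool call to move; the robot and the scene stay as the last step left them, time stands still between calls to the robot, and variables do not carry over. Pictures are saved under pics/ and viewed, and the job is handed in when it is done.

Besides the shell and the picture viewer there is one more tool, called after "Emit:" as name(argument=value, ...), one argument or row to a line, values as JSON. jog_arm: Moves the arm, as the interface text tells. Its arguments: {"type":"object","properties":{"motion":{"type":"array"},"gripper":{"type":"number"},"newtons":{"type":"number"}},"required":["motion"]}

```bash
mkdir -p pics; ls; python3 - <<'E'
from station import arm
import cv2
for n in("side","top"):
    cv2.imwrite(f"pics/{n}0.png",arm.grab_frame(n)[:,:,::-1]); print(arm.camera_model(n))
print(arm.get_state())
E
```

```text
pics
{'camera_matrix': array([[385.83305176,   0.        , 317.27433733],
       [  0.        , 385.83305176, 194.53101227],
       [  0.        ,   0.        ,   1.        ]]), 'k1': -0.08886993901241659, 'eye': array([0.50995332, 0.70049459, 0.4249603 ]), 'attitude': array([-1.97743622, -0.01866963, -3.10757704])}
{'camera_matrix': array([[421.19370455,   0.        , 322.52240033],
       [  0.        , 421.19370455, 198.85740057],
       [  0.        ,   0.        ,   1.        ]]), 'k1': 0.011503268849730162, 'eye': array([ 0.33392672, -0.06109572,  0.90454923]), 'attitude': array([-2.92153161,  0.0049269 , -1.64222411])}
{'t': 0.1, 'q': array([ 1.60312350e+00,  3.59312884e-01,  1.11851259e-02, -3.11168033e-04,
       -1.22411059e+00, -2.88048248e-01]), 'qd': array([-1.19907014e-03, -3.76138055e-03,  6.17047176e-04,  2.28531204e-03,
        9.09865295e-04, -8.92923800e-05]), 'joint_efforts': array([-2.09926337e-03, -5.84162378e+01,  2.93753189e+01,  7.01554433e+00,
        1.02132460e-02, -4.06523191e-05]), 'eef_pos': array([0.17068744, 0.65263955, 0.23673251]), 'ee_rot': array([ 0.08792408,  1.56932492, -1.73869926]), 'force': array([0.32695139, 0.55863055, 0.02819012]), 'moment': array([-0.04828404, -0.00863712, -0.02007204]), 'width': 0.08754938838812298}
```

View pics/side0.png

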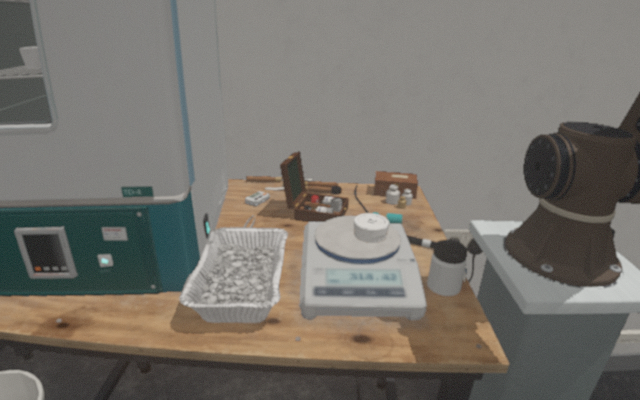

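View pics/top0.png

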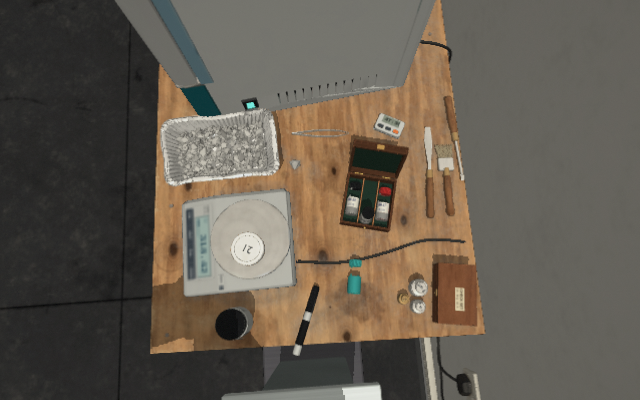

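The side view shows the case at about (320,205) with its lid up at (292,180). The top view shows the case at about (370,195), lid towards the oven, and the standing vial in the middle lane at about (367,210). I'll zoom in next.

```bash
cat > h.py <<'E'
import numpy as np, cv2
from scipy.spatial.transform import Rotation as R
from station import arm
CM={n:arm.camera_model(n) for n in("side","top")}
def Rm(n): return R.from_euler('xyz',CM[n]['attitude']).as_matrix()
def ray(n,u,v):
    K=CM[n]['camera_matrix'];k=CM[n]['k1']
    d=np.array([(u-K[0,2])/K[0,0],(v-K[1,2])/K[1,1]]);s=d.copy()
    for _ in range(20): s=d/(1+k*(s@s))
    return CM[n]['eye'],Rm(n)@np.array([s[0],s[1],1])
def onz(n,u,v,z):
    e,d=ray(n,u,v); return e+d*(z-e[2])/d[2]
def proj(n,P):
    K=CM[n]['camera_matrix'];k=CM[n]['k1']
    c=Rm(n).T@(np.asarray(P,float)-CM[n]['eye']);s=c[:2]/c[2];s=s*(1+k*(s@s))
    return K[0,0]*s[0]+K[0,2],K[1,1]*s[1]+K[1,2]
def case2w(o,yaw,p):
    c,s=np.cos(yaw),np.sin(yaw);return np.array([o[0]+c*p[0]-s*p[1],o[1]+s*p[0]+c*p[1],p[2]])
def crop(n,fn,x0,y0,w,h,f,img=None):
    im=arm.grab_frame(n)[:,:,::-1] if img is None else img
    cv2.imwrite(fn,cv2.resize(im[y0:y0+h,x0:x0+w],None,fx=f,fy=f,interpolation=cv2.INTER_CUBIC))
E
python3 - <<'E'
from h import *
crop('top','pics/t1.png',320,100,130,140,0,None) if 0 else None
crop('top','pics/t1.png',325,100,100,140,4.2 and 4,cv2.imread('pics/top0.png')[:,:,:]) 
crop('side','pics/s1.png',230,140,140,90,5,cv2.imread('pics/side0.png'))
print(proj('top',[.17,.65,.23]))
for u,v in[(340,224),(389,231),(405,150)]:print(onz('top',u,v,.03))
E
```

```text
(np.float64(-161.87812517024366), np.float64(448.0070344240648))
[ 0.47275829 -0.10349064  0.03      ]
[ 0.45064322 -0.20439672  0.03      ]
[ 0.62522956 -0.25794976  0.03      ]
```

View pics/t1.png

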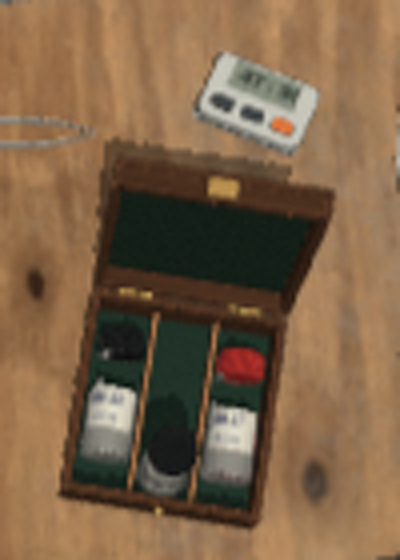

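View pics/s1.png

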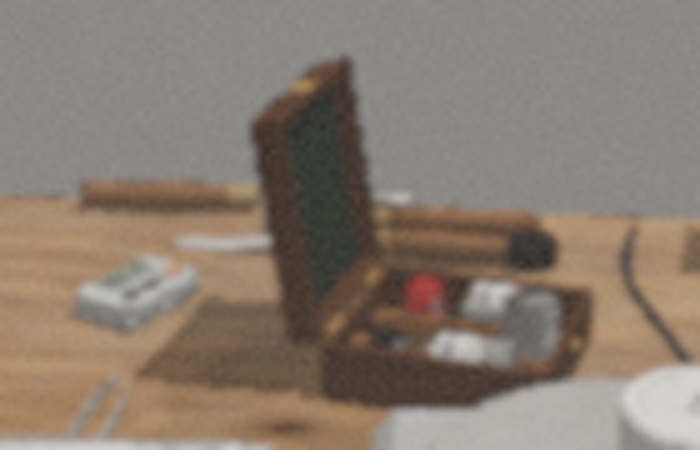

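The standing vial is in the middle lane. Black-capped vial_a is at the left (+y) and red-capped vial_b at the right. Next I'll get the case pose from the rim corners and check it with an overlay.

```bash
cat > pose.py <<'E'
from h import *
from scipy.optimize import least_squares
def fit(px,loc,n='top'):
    # px pixel, loc case pts ; least squares reprojection for x,y,yaw
    f=lambda p: np.ravel([np.array(proj(n,case2w(p[:2],p[2],l)))-q for l,q in zip(loc,px)])
    r=least_squares(f,[.5,-.17,-.2]);return r.x,r.fun
def overlay(n,im,o,yaw,fn,x0,y0,w,h,f,lid=1.75):
    big=cv2.resize(im[y0:y0+h,x0:x0+w],None,fx=f,fy=f,interpolation=cv2.INTER_CUBIC)
    def P(l): u,v=proj(n,case2w(o,yaw,l));return (int((u+.5-x0)*f),int((v+.5-y0)*f))
    for z,c in((.03,(0,255,255)),(0,(255,255,0))):
        cs=[(-.056,-.053,z),(.056,-.053,z),(.056,.053,z),(-.056,.053,z)]
        for a,b in zip(cs,cs[1:]+cs[:1]): cv2.line(big,P(a),P(b),c,1)
    for t in(0,.017):
      e=lambda y:(.056-np.cos(lid)*.112+np.sin(lid)*t,y,.03+np.sin(lid)*.112+np.cos(lid)*t)
      cv2.line(big,P(e(-.053)),P(e(.053)),(255,0,255),1)
    cv2.imwrite(fn,big)
E
python3 - <<'E'
from pose import *
px=[(339.8,223.5),(389.0,231.5),(395.7,180.5),(347.8,173.2)]
loc=[(-.056,.053,.03),(-.056,-.053,.03),(.056,-.053,.03),(.056,.053,.03)]
p,r=fit(px,loc);print(p,r)
overlay('top',cv2.imread('pics/top0.png'),p[:2],p[2],'pics/o1.png',325,110,100,130,4.5 and 4)
overlay('side',cv2.imread('pics/side0.png'),p[:2],p[2],'pics/o2.png',230,140,140,90,5)
E
```

```text
[ 0.51594252 -0.16671165 -0.23419268] [-0.46913764  0.06964161  0.49105874  0.16750328  0.46908254  0.02564331
 -0.49793082 -0.30384034]
```

View pics/o1.png

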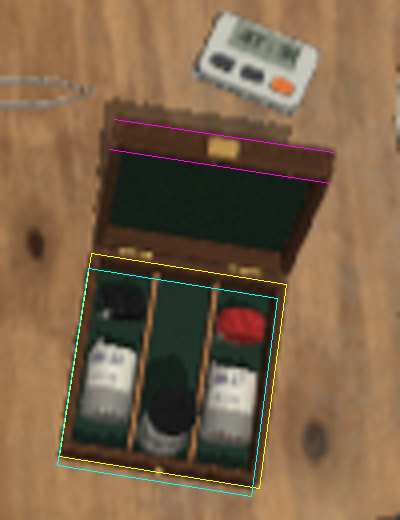

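View pics/o2.png

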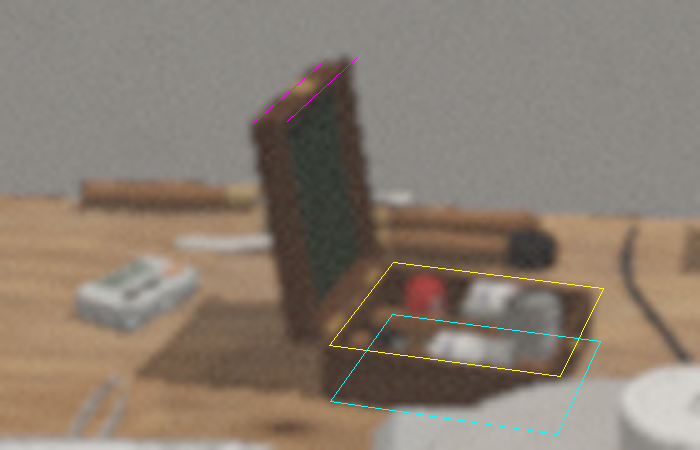

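```bash
python3 - <<'E'
from h import *
def g(src,fn,x0,y0,w,h,f):
    im=cv2.imread(src)[y0:y0+h,x0:x0+w]; b=cv2.resize(im,None,fx=f,fy=f,interpolation=cv2.INTER_CUBIC)
    b=cv2.convertScaleAbs(b,alpha=1.8)
    for i in range(0,w,10): cv2.putText(b,str(x0+i),(int((i+.5)*f),10),0,.35,(255,255,255),1);cv2.line(b,(int((i+.5)*f),12),(int((i+.5)*f),18),(255,255,255),1)
    for i in range(0,h,10): cv2.putText(b,str(y0+i),(0,int((i+.5)*f)),0,.35,(255,255,255),1);cv2.line(b,(24,int((i+.5)*f)),(30,int((i+.5)*f)),(255,255,255),1)
    cv2.imwrite(fn,b)
g('pics/top0.png','pics/t2.png',333,168,70,70,8)
g('pics/side0.png','pics/s2.png',275,145,85,80,7)
E
```

```text
(no output)
```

View pics/t2.png

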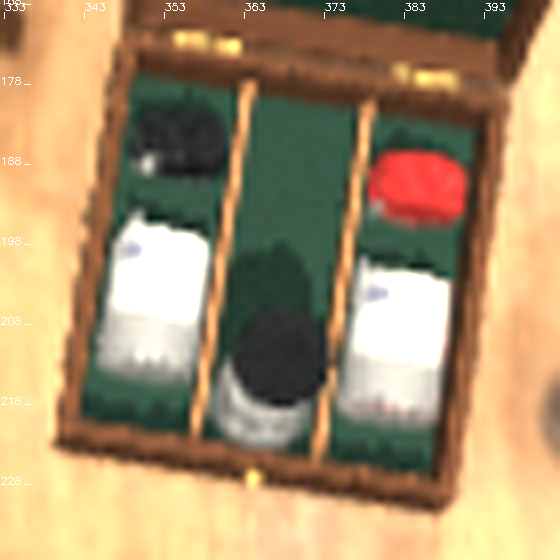

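View pics/s2.png

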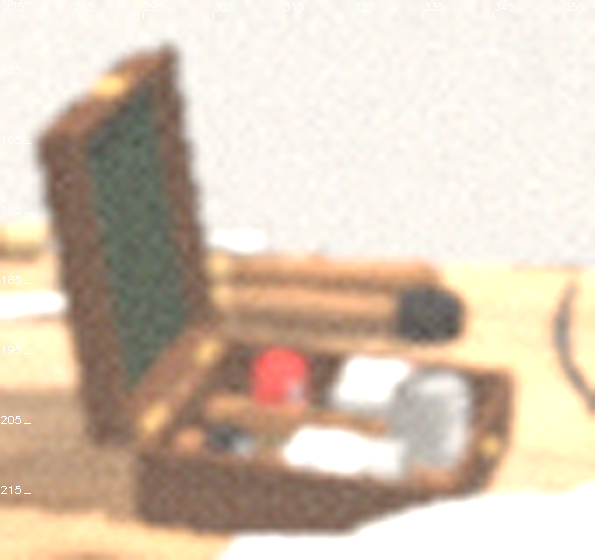

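```bash
python3 - <<'E'
from pose import *
H,W=.056,.053
obs=[('top',(340,223.1),(-H,W,0)),('top',(387.5,231),(-H,-W,0)),('top',(341,220.6),(-H,W,.03)),('top',(388.4,228.8),(-H,-W,.03)),('top',(395,181.5),(H,-W,.03)),('top',(348.5,173.1),(H,W,.03)),
('side',(294.2,219.5),(H,W,0)),('side',(293.8,209.5),(H,W,.03)),('side',(347.6,197.6),(-H,-W,.03))]
for sel in('top','side',''):
    ob=[o for o in obs if sel in o[0]]
    f=lambda p: np.ravel([np.array(proj(n,case2w(p[:2],p[2],l)))-q for n,q,l in ob])
    r=least_squares(f,[.5,-.17,-.2]);print(sel,r.x);
print(r.fun.reshape(-1,2).round(1))
p=r.x
for l in [(H+.02-np.sin(.18)*0,0,.14)]: pass
overlay('top',cv2.imread('pics/top0.png'),p[:2],p[2],'pics/o3.png',325,110,100,130,4,)
overlay('side',cv2.imread('pics/side0.png'),p[:2],p[2],'pics/o4.png',230,140,140,90,5)
# vial cap top centre at z .074
print('cap',onz('top',333+278/8-.5,168+355/8-.5,.074))
c,s=np.cos(p[2]),np.sin(p[2]); d=onz('top',333+278/8-.5,168+355/8-.5,.074)[:2]-p[:2]; print('in case',c*d[0]+s*d[1],-s*d[0]+c*d[1])
E
```

```text
top [ 0.51956683 -0.1678396  -0.24159516]
side [ 0.52069126 -0.16553987 -0.20813601]
 [ 0.51983135 -0.16755792 -0.2364466 ]
[[-0.9  0.8]
 [ 0.   0.9]
 [-1.5  1.1]
 [ 1.2  1. ]
 [ 1.4 -2.7]
 [-0.9 -2. ]
 [-0.3  0. ]
 [ 0.1 -1.2]
 [ 1.1 -0.5]]
cap [ 0.48634457 -0.1578269   0.074     ]
in case -0.034834547518219225 0.0016160080199322628
```

View pics/o3.png

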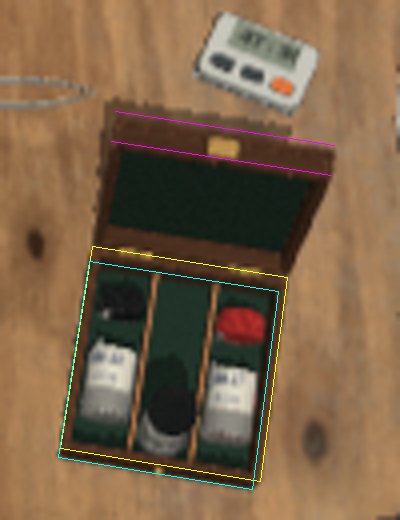

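View pics/o4.png

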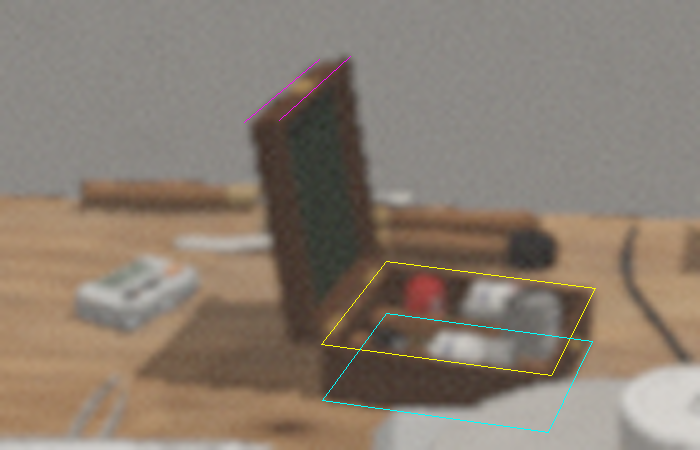

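```bash
cat >> h.py <<'E'
O=np.array([.5197,-.1677]);YAW=-.238
def st():
    s=arm.get_state();Rt=R.from_euler('xyz',s['ee_rot']).as_matrix();return s,Rt
def togo(Pw):
    s,Rt=st();return Rt.T@(np.asarray(Pw)-s['eef_pos'])
E
python3 - <<'E'
from h import *
s,Rt=st();print(Rt.round(3)); print(s['force'])
y=case2w((0,0),YAW,(0,1,0));x=case2w((0,0),YAW,(1,0,0))
print('case y in tool',Rt.T@y,'twist deg',np.degrees(np.arctan2(-(Rt.T@y)[1],(Rt.T@y)[2])))
# oven foot, tops
for uv in[(196,290),(198,200),(218,213)]: print('side z0',uv,onz('side',*uv,0))
for uv in[(200,113),(290,108),(395,88),(408,62)]: print('top z0',uv,onz('top',*uv,0),onz('top',*uv,.3)[:2])
for l in[(-.075,0,.2),(-.068,0,.07),(.125,0,.2)]: print(l,case2w(O,YAW,l))
# timer, tweezers, balance
for uv in[(389,125),(320,133),(295,205),(295,285)]: print(uv,onz('top',*uv,.01))
E
```

```text
[[-0.     0.967 -0.253]
 [-0.001 -0.253 -0.967]
 [-1.     0.     0.001]]
[0.32695139 0.55863055 0.02819012]
case y in tool [-0.00146779 -0.01782598 -0.99984003] twist deg 178.97859162413422
side z0 (196, 290) [7.35156065e-01 1.57056891e-01 5.55111512e-17]
side z0 (198, 200) [ 0.85350318 -0.22439917  0.        ]
side z0 (218, 213) [ 0.778668   -0.15069008  0.        ]
top z0 (200, 113) [0.7588887  0.19621304 0.        ] [0.61794713 0.11087481]
top z0 (290, 108) [ 0.75619216 -0.01146429  0.        ] [ 0.61614491 -0.02792489]
top z0 (395, 88) [ 0.78819743 -0.2586827   0.        ] [ 0.63753541 -0.19315161]
top z0 (408, 62) [ 0.85240317 -0.296506    0.        ] [ 0.68044687 -0.21843055]
(-0.075, 0, 0.2) [ 0.44681414 -0.15001804  0.2       ]
(-0.068, 0, 0.07) [ 0.45361682 -0.15166836  0.07      ]
(0.125, 0, 0.2) [ 0.64117643 -0.19716993  0.2       ]
(389, 125) [ 0.69367709 -0.23316367  0.01      ]
(320, 133) [ 0.68600778 -0.07616657  0.01      ]
(295, 205) [ 0.5245339  -0.01044124  0.01      ]
(295, 285) [ 0.35477731 -0.00075464  0.01      ]
```

```bash
python3 - <<'E'
from h import *
for P in[(.36,.42,.238),(.45,.1,.238),case2w(O,YAW,(-.085,.001,.16)),case2w(O,YAW,(-.085,.001,.072))]: print(P,togo(P).round(4))
E
```

```text
(0.36, 0.42, 0.238) [-0.001   0.242   0.1772]
(0.45, 0.1, 0.238) [-0.0005  0.4101  0.464 ]
[ 0.43733179 -0.14668863  0.16      ] [0.0778 0.4602 0.7057]
[ 0.43733179 -0.14668863  0.072     ] [0.1658 0.4602 0.7056]
```

Emit:
jog_arm(
  motion=[
    {"dx": 0,"dy": 0.02,"dz": 0.015},
    {"dx": 0,"dy": 0.045,"dz": 0.033},
    {"dx": 0,"dy": 0.075,"dz": 0.055},
    {"dx": 0,"dy": 0.105,"dz": 0.077},
    {"dx": 0,"dy": 0.135,"dz": 0.1},
    {"dx": 0,"dy": 0.165,"dz": 0.12},
    {"dx": 0,"dy": 0.19,"dz": 0.14},
    {"dx": 0,"dy": 0.215,"dz": 0.16},
    {"dx": 0,"dy": 0.24,"dz": 0.18},
    {"dx": 0,"dy": 0.26,"dz": 0.21},
    {"dx": 0,"dy": 0.275,"dz": 0.235},
    {"dx": 0,"dy": 0.29,"dz": 0.26},
    {"dx": 0,"dy": 0.305,"dz": 0.285},
    {"dx": 0,"dy": 0.32,"dz": 0.31},
    {"dx": 0,"dy": 0.335,"dz": 0.335},
    {"dx": 0,"dy": 0.35,"dz": 0.36},
    {"dx": 0,"dy": 0.365,"dz": 0.385},
    {"dx": 0,"dy": 0.38,"dz": 0.41},
    {"dx": 0,"dy": 0.395,"dz": 0.435},
    {"dx": 0,"dy": 0.41,"dz": 0.46},
  ],
  gripper=0,
  newtons=10,
)

```text
invalid input
```

```bash
python3 - <<'E'
from h import *
s,Rt=st();print(s['t'],s['q'].round(3),s['eef_pos'],s['width'],s['force'],Rt.round(3))
for P in[case2w(O,YAW,(-.085,.001,.16)),case2w(O,YAW,(-.085,.001,.072))]: print(P,togo(P).round(4))
E
```

```text
0.1 [ 1.603  0.359  0.011 -0.    -1.224 -0.288] [0.17068744 0.65263955 0.23673251] 0.08754938838812298 [0.32695139 0.55863055 0.02819012] [[-0.     0.967 -0.253]
 [-0.001 -0.253 -0.967]
 [-1.     0.     0.001]]
[ 0.43733179 -0.14668863  0.16      ] [0.0778 0.4602 0.7057]
[ 0.43733179 -0.14668863  0.072     ] [0.1658 0.4602 0.7056]
```

Emit:
jog_arm(
  motion=[
    {"dx": 0,"dy": 0.02,"dz": 0.015,"twist": 0},
    {"dx": 0,"dy": 0.045,"dz": 0.033,"twist": 0},
    {"dx": 0,"dy": 0.075,"dz": 0.055,"twist": 0},
    {"dx": 0,"dy": 0.105,"dz": 0.077,"twist": 0},
    {"dx": 0,"dy": 0.135,"dz": 0.1,"twist": 0},
    {"dx": 0,"dy": 0.165,"dz": 0.12,"twist": 0},
    {"dx": 0,"dy": 0.19,"dz": 0.14,"twist": 0},
    {"dx": 0,"dy": 0.215,"dz": 0.16,"twist": 0},
    {"dx": 0,"dy": 0.24,"dz": 0.18,"twist": 0},
    {"dx": 0,"dy": 0.26,"dz": 0.21,"twist": 0},
    {"dx": 0,"dy": 0.275,"dz": 0.235,"twist": 0},
    {"dx": 0,"dy": 0.29,"dz": 0.26,"twist": 0},
    {"dx": 0,"dy": 0.305,"dz": 0.285,"twist": 0},
    {"dx": 0,"dy": 0.32,"dz": 0.31,"twist": 0},
    {"dx": 0,"dy": 0.335,"dz": 0.335,"twist": 0},
    {"dx": 0,"dy": 0.35,"dz": 0.36,"twist": 0},
    {"dx": 0,"dy": 0.365,"dz": 0.385,"twist": 0},
    {"dx": 0,"dy": 0.38,"dz": 0.41,"twist": 0},
    {"dx": 0,"dy": 0.395,"dz": 0.435,"twist": 0},
    {"dx": 0,"dy": 0.41,"dz": 0.46,"twist": 0},
  ],
  gripper=0,
  newtons=10,
)

```text
t: 1.77
eef_pos: [0.451, 0.1028, 0.2375]
ee_rot: [-1.78, 1.571, 2.676]
force: [1.1, -0.1, -0.3]
width: 0.0003
```

```bash
python3 - <<'E'
from h import *
s,Rt=st();print(s['t'],s['q'].round(3),s['eef_pos'],s['width'],s['force'],Rt.round(3))
for P in[case2w(O,YAW,(-.085,.001,.16)),case2w(O,YAW,(-.085,.001,.072))]: print(P,togo(P).round(4))
E
```

```text
1.7667 [ 6.520e-01  1.000e-03 -4.350e-01 -0.000e+00 -1.135e+00  6.640e-01] [0.45096795 0.10275938 0.23748264] 0.00027756506643735563 [ 1.09747431 -0.08346252 -0.31002789] [[-0.     0.968 -0.253]
 [ 0.    -0.253 -0.968]
 [-1.    -0.    -0.   ]]
[ 0.43733179 -0.14668863  0.16      ] [0.0775 0.0499 0.2448]
[ 0.43733179 -0.14668863  0.072     ] [0.1655 0.0499 0.2448]
```

Emit:
jog_arm(
  motion=[
    {"dx": 0.005,"dy": 0.005,"dz": 0.02,"twist": 0},
    {"dx": 0.01,"dy": 0.01,"dz": 0.05,"twist": 0},
    {"dx": 0.015,"dy": 0.016,"dz": 0.08,"twist": 0},
    {"dx": 0.025,"dy": 0.022,"dz": 0.11,"twist": 0},
    {"dx": 0.035,"dy": 0.028,"dz": 0.14,"twist": 0},
    {"dx": 0.045,"dy": 0.034,"dz": 0.17,"twist": 0},
    {"dx": 0.06,"dy": 0.04,"dz": 0.2,"twist": 0},
    {"dx": 0.075,"dy": 0.046,"dz": 0.225,"twist": 0},
    {"dx": 0.1,"dy": 0.05,"dz": 0.24,"twist": 0},
    {"dx": 0.12,"dy": 0.05,"dz": 0.245,"twist": 0},
    {"dx": 0.14,"dy": 0.05,"dz": 0.245,"twist": 0},
    {"dx": 0.152,"dy": 0.05,"dz": 0.245,"twist": 0},
    {"dx": 0.16,"dy": 0.05,"dz": 0.245,"twist": 0},
    {"dx": 0.165,"dy": 0.05,"dz": 0.245,"twist": 0},
    {"dx": 0.165,"dy": 0.05,"dz": 0.245,"twist": 0},
  ],
)

```text
t: 3.02
eef_pos: [0.4371, -0.1454, 0.0719]
ee_rot: [-1.255, 1.569, -3.082]
force: [-0.1, -0.7, -0.4]
width: 0.0006
```

```bash
python3 - <<'E'
from h import *
s,Rt=st();print(s['t'],s['q'].round(3),s['eef_pos'],s['width'],s['force'])
crop('top','pics/t3.png',300,90,150,150,4)
crop('side','pics/s3.png',230,100,200,130,4)
E
```

```text
3.0167 [ 0.108  0.193 -0.663 -0.    -0.716  1.207] [ 0.43706286 -0.14536337  0.07187753] 0.0006117438903387414 [-0.05480613 -0.67051174 -0.39797173]
```

View pics/t3.png

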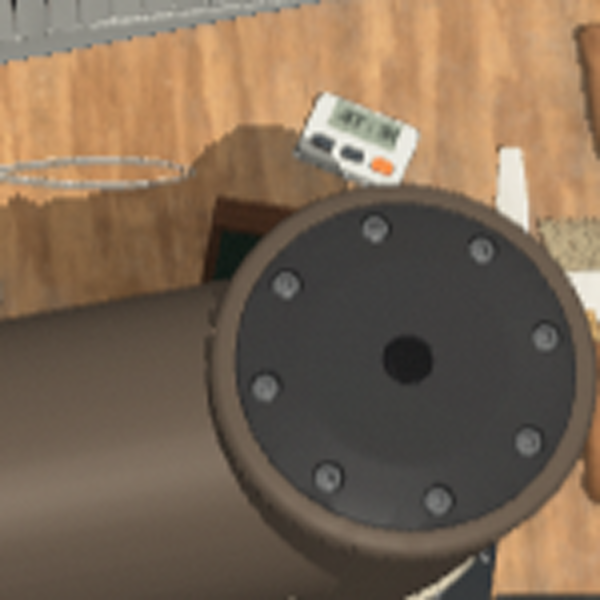

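View pics/s3.png

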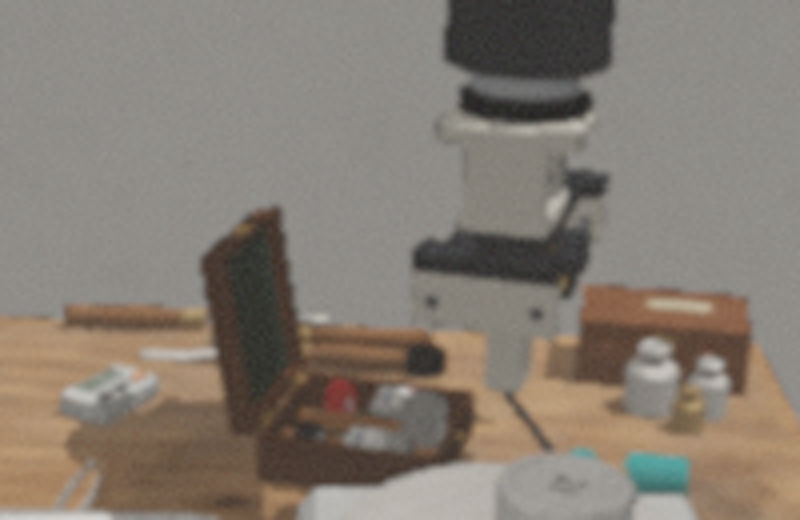

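The side view shows the closed fingertip at about (505,388) in the crop. The vial's black cap is ahead of it at about (425,360), so the tip is at cap height. I'll push slowly along the lane now.

Emit:
jog_arm(
  motion=[
    {"dx": 0,"dy": 0.008,"dz": 0,"twist": 0},
    {"dx": 0,"dy": 0.016,"dz": 0,"twist": 0},
    {"dx": 0,"dy": 0.02,"dz": 0,"twist": 0},
    {"dx": 0,"dy": 0.023,"dz": 0,"twist": 0},
    {"dx": 0,"dy": 0.025,"dz": 0,"twist": 0},
    {"dx": 0,"dy": 0.027,"dz": 0,"twist": 0},
    {"dx": 0,"dy": 0.029,"dz": 0,"twist": 0},
    {"dx": 0,"dy": 0.031,"dz": 0,"twist": 0},
    {"dx": 0,"dy": 0.033,"dz": 0,"twist": 0},
    {"dx": 0,"dy": 0.035,"dz": 0,"twist": 0},
    {"dx": 0,"dy": 0.037,"dz": 0,"twist": 0},
    {"dx": 0,"dy": 0.039,"dz": 0,"twist": 0},
    {"dx": 0,"dy": 0.041,"dz": 0,"twist": 0},
    {"dx": 0,"dy": 0.043,"dz": 0,"twist": 0},
    {"dx": 0,"dy": 0.045,"dz": 0,"twist": 0},
  ],
)

```text
t: 4.37
eef_pos: [0.4812, -0.1569, 0.0725]
ee_rot: [-1.879, 1.571, 2.577]
force: [0.2, 0.5, 0.5]
width: 0.0004
```

```bash
python3 - <<'E'
from h import *
s,Rt=st();print(s['t'],s['eef_pos'],s['force'])
crop('side','pics/s4.png',230,100,200,130,4)
E
```

```text
4.3667 [ 0.48117116 -0.15686108  0.07253881] [0.20339764 0.54889192 0.50372504]
```

View pics/s4.png

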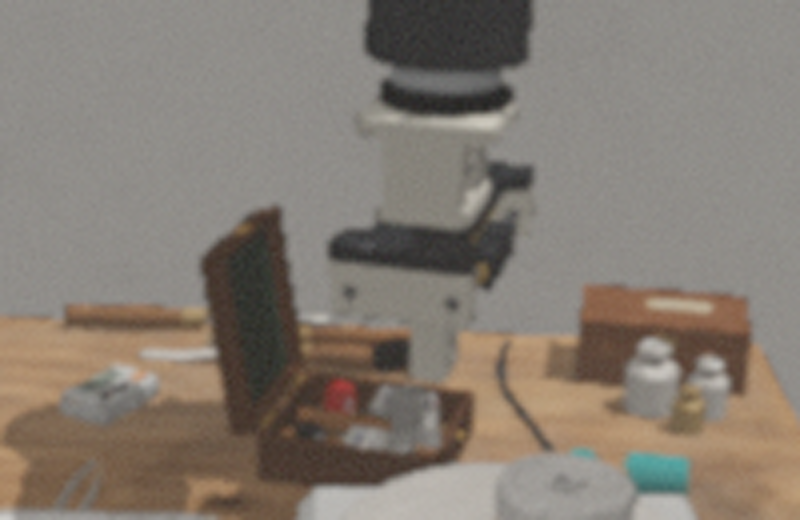

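The vial is tipping: its cap, at about (392,355), leans towards the hinge and the case has not moved. I'll keep going.

Emit:
jog_arm(
  motion=[
    {"dx": 0,"dy": 0.002,"dz": 0,"twist": 0},
    {"dx": 0,"dy": 0.004,"dz": 0,"twist": 0},
    {"dx": 0,"dy": 0.006,"dz": 0,"twist": 0},
    {"dx": 0,"dy": 0.008,"dz": 0,"twist": 0},
    {"dx": 0,"dy": 0.01,"dz": 0,"twist": 0},
    {"dx": 0,"dy": 0.012,"dz": 0,"twist": 0},
    {"dx": 0,"dy": 0.014,"dz": 0,"twist": 0},
    {"dx": 0,"dy": 0.014,"dz": 0,"twist": 0},
    {"dx": 0,"dy": 0.014,"dz": 0,"twist": 0},
    {"dx": 0,"dy": 0.014,"dz": 0,"twist": 0},
  ],
)

```text
t: 5.25
eef_pos: [0.4944, -0.1604, 0.0725]
ee_rot: [-1.52, 1.571, 2.937]
force: [0.3, 0.4, 0.5]
width: 0.0006
```

```bash
python3 - <<'E'
from h import *
s,Rt=st();print(s['t'],s['eef_pos'],s['force'])
crop('side','pics/s5.png',230,100,200,130,4)
E
```

```text
5.25 [ 0.49443533 -0.16037226  0.07252145] [0.34061215 0.44167173 0.51139685]
```

View pics/s5.png

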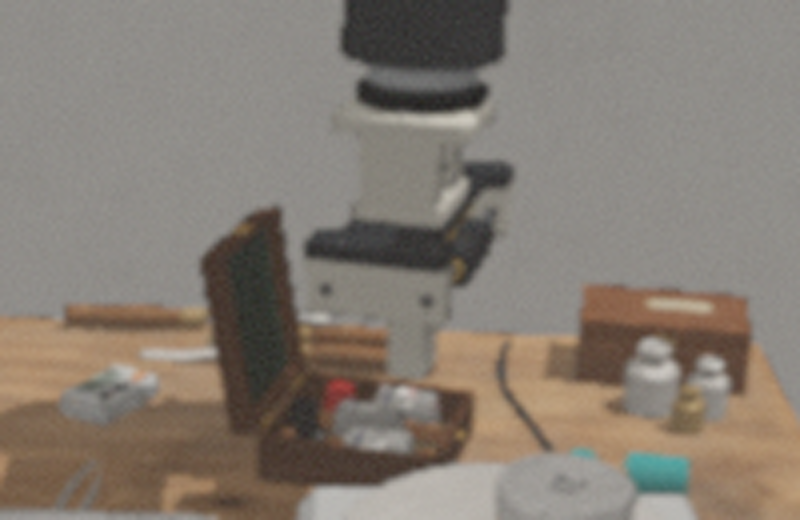

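The vial has fallen over. I'll lift clear and move aside to check from above.

Emit:
jog_arm(
  motion=[
    {"dx": -0.02,"dy": -0.005,"dz": 0,"twist": 0},
    {"dx": -0.05,"dy": -0.01,"dz": 0,"twist": 0},
    {"dx": -0.085,"dy": -0.01,"dz": 0,"twist": 0},
    {"dx": -0.12,"dy": -0.01,"dz": -0.01,"twist": 0},
    {"dx": -0.15,"dy": -0.01,"dz": -0.03,"twist": 0},
    {"dx": -0.17,"dy": -0.01,"dz": -0.06,"twist": 0},
    {"dx": -0.175,"dy": -0.01,"dz": -0.095,"twist": 0},
    {"dx": -0.175,"dy": -0.01,"dz": -0.13,"twist": 0},
    {"dx": -0.175,"dy": -0.01,"dz": -0.165,"twist": 0},
    {"dx": -0.175,"dy": -0.01,"dz": -0.2,"twist": 0},
    {"dx": -0.175,"dy": -0.01,"dz": -0.23,"twist": 0},
    {"dx": -0.175,"dy": -0.01,"dz": -0.26,"twist": 0},
    {"dx": -0.175,"dy": -0.01,"dz": -0.28,"twist": 0},
  ],
)

```text
t: 6.38
eef_pos: [0.556, 0.1155, 0.2475]
ee_rot: [2.835, 1.571, 1.009]
force: [-0.1, -1.5, 0.5]
width: 0.0005
```

```bash
python3 - <<'E'
from h import *
s,Rt=st();print(s['t'],s['eef_pos'],s['force'])
im=arm.grab_frame('top')[:,:,::-1].copy();cv2.imwrite('pics/topA.png',im)
crop('top','pics/t6.png',320,100,95,140,4,im)
for l in[(.14,0,.24),(.14,0,.2),(.13,0,.13)]: print(l,case2w(O,YAW,l),togo(case2w(O,YAW,l)).round(4))
E
```

```text
6.3833 [0.55596492 0.11550895 0.24745261] [-0.13168325 -1.49841987  0.54137529]
(0.14, 0, 0.24) [ 0.6557536  -0.20070633  0.24      ] [0.0071 0.1755 0.2833]
(0.14, 0, 0.2) [ 0.6557536  -0.20070633  0.2       ] [0.0471 0.1755 0.2833]
(0.13, 0, 0.13) [ 0.64603549 -0.19834873  0.13      ] [0.1171 0.1655 0.2835]
```

View pics/t6.png

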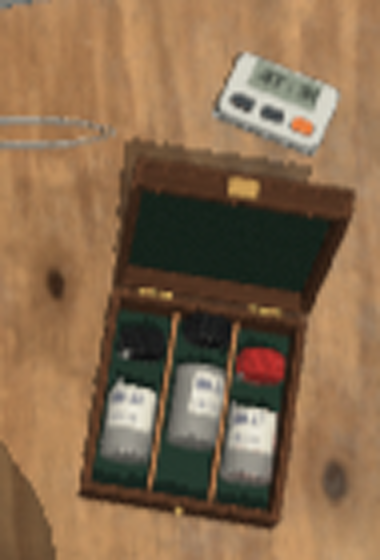

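The vial now lies in the middle lane with its cap towards the hinge, and the neighbours and the case are unmoved. Next I'll go behind the lid.

Emit:
jog_arm(
  motion=[
    {"dx": 0,"dy": 0.015,"dz": 0.015,"twist": 0},
    {"dx": 0,"dy": 0.035,"dz": 0.035,"twist": 0},
    {"dx": 0,"dy": 0.055,"dz": 0.06,"twist": 0},
    {"dx": 0,"dy": 0.075,"dz": 0.085,"twist": 0},
    {"dx": 0,"dy": 0.095,"dz": 0.11,"twist": 0},
    {"dx": 0,"dy": 0.115,"dz": 0.135,"twist": 0},
    {"dx": 0,"dy": 0.13,"dz": 0.165,"twist": 0},
    {"dx": 0,"dy": 0.145,"dz": 0.195,"twist": 0},
    {"dx": 0,"dy": 0.16,"dz": 0.22,"twist": 0},
    {"dx": 0,"dy": 0.17,"dz": 0.245,"twist": 0},
    {"dx": 0,"dy": 0.172,"dz": 0.265,"twist": 0},
    {"dx": 0.01,"dy": 0.172,"dz": 0.28,"twist": 0},
    {"dx": 0.03,"dy": 0.172,"dz": 0.284,"twist": 0},
    {"dx": 0.055,"dy": 0.172,"dz": 0.284,"twist": 0},
    {"dx": 0.08,"dy": 0.172,"dz": 0.284,"twist": 0},
    {"dx": 0.1,"dy": 0.172,"dz": 0.284,"twist": 0},
    {"dx": 0.115,"dy": 0.172,"dz": 0.284,"twist": 0},
    {"dx": 0.121,"dy": 0.172,"dz": 0.284,"twist": 0},
    {"dx": 0.121,"dy": 0.172,"dz": 0.284,"twist": 0},
  ],
)

```text
t: 8.02
eef_pos: [0.6488, -0.2048, 0.1243]
ee_rot: [-1.452, 1.567, 3.005]
force: [-0.6, -0.1, -0.4]
width: 0.0003
```

```bash
python3 - <<'E'
from h import *
s,Rt=st();print(s['t'],s['eef_pos'],s['force'])
crop('side','pics/s7.png',230,100,200,130,4)
print("case frame",R.from_euler('z',-YAW).apply(s['eef_pos']-np.r_[O,0]))
# planned path of tip lower -x corner at r=.095
for th in np.arange(1.6,-.01,-.2):
    r=.095;x=.056-r*np.cos(th)+.017*np.sin(th);z=.03+r*np.sin(th)+.017*np.cos(th)
    P=case2w(O,YAW,(x+.0095,0,z+.011)); print(th.round(2),'tcp case x',round(x+.0095,4),'z',round(z+.011,4),togo(P).round(3))
E
```

```text
8.0167 [ 0.64879962 -0.20483643  0.12431857] [-0.57413536 -0.08850241 -0.39466379]
case frame [ 0.13421575 -0.00565315  0.12431857]
1.6 tcp case x 0.0853 z 0.1355 [-0.009 -0.05  -0.005]
1.4 tcp case x 0.0661 z 0.1375 [-0.011 -0.069 -0.004]
1.2 tcp case x 0.0469 z 0.1357 [-0.01  -0.088 -0.004]
1.0 tcp case x 0.0285 z 0.1301 [-0.004 -0.107 -0.004]
0.8 tcp case x 0.0115 z 0.121 [ 0.005 -0.124 -0.003]
0.6 tcp case x -0.0033 z 0.1087 [ 0.017 -0.139 -0.003]
0.4 tcp case x -0.0154 z 0.0937 [ 0.033 -0.151 -0.003]
0.2 tcp case x -0.0242 z 0.0765 [ 0.05  -0.159 -0.003]
0.0 tcp case x -0.0295 z 0.058 [ 0.068 -0.165 -0.003]
```

View pics/s7.png

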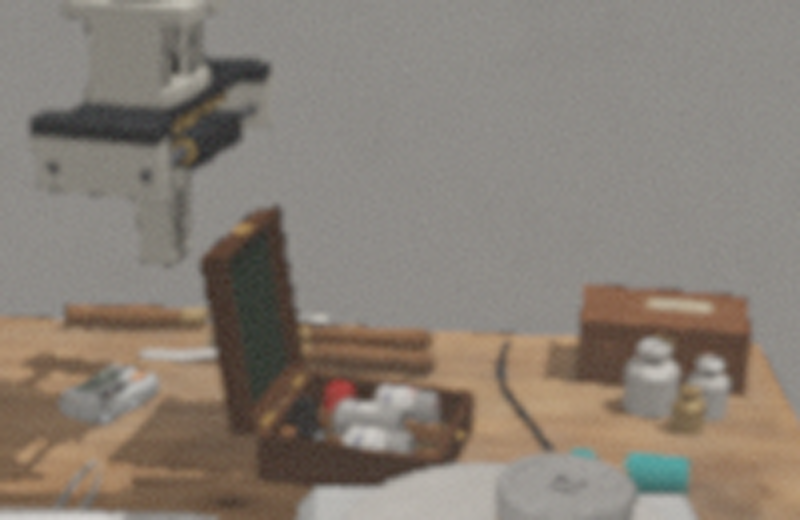

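The fingertip, at about (165,262), is behind the lid edge at about (245,225) and below its top. I'll push towards the robot.

Emit:
jog_arm(
  motion=[
    {"dx": 0,"dy": -0.008,"dz": -0.004,"twist": 0},
    {"dx": 0,"dy": -0.018,"dz": -0.004,"twist": 0},
    {"dx": 0,"dy": -0.024,"dz": -0.004,"twist": 0},
    {"dx": 0,"dy": -0.028,"dz": -0.004,"twist": 0},
    {"dx": 0,"dy": -0.032,"dz": -0.004,"twist": 0},
    {"dx": 0,"dy": -0.036,"dz": -0.004,"twist": 0},
    {"dx": 0,"dy": -0.04,"dz": -0.004,"twist": 0},
    {"dx": 0,"dy": -0.044,"dz": -0.004,"twist": 0},
    {"dx": 0,"dy": -0.048,"dz": -0.004,"twist": 0},
    {"dx": 0,"dy": -0.053,"dz": -0.004,"twist": 0},
    {"dx": 0,"dy": -0.058,"dz": -0.004,"twist": 0},
    {"dx": 0,"dy": -0.063,"dz": -0.004,"twist": 0},
    {"dx": 0,"dy": -0.068,"dz": -0.004,"twist": 0},
    {"dx": 0,"dy": -0.072,"dz": -0.004,"twist": 0},
    {"dx": 0,"dy": -0.075,"dz": -0.004,"twist": 0},
    {"dx": 0,"dy": -0.075,"dz": -0.004,"twist": 0},
  ],
)

```text
t: 9.4
eef_pos: [0.5777, -0.1822, 0.1264]
ee_rot: [-1.658, 1.57, 2.799]
force: [0.3, -0.2, -0.3]
width: 0.0002
```

```bash
python3 - <<'E'
from h import *
s,Rt=st();print(s['t'],s['eef_pos'],s['force'])
print("case frame",R.from_euler('z',-YAW).apply(s['eef_pos']-np.r_[O,0]))
crop('side','pics/s8.png',230,100,200,130,4)
E
```

```text
9.4 [ 0.57771766 -0.1821571   0.12638112] [ 0.34733564 -0.15921403 -0.34857164]
case frame [ 0.05979063 -0.00037136  0.12638112]
```

View pics/s8.png

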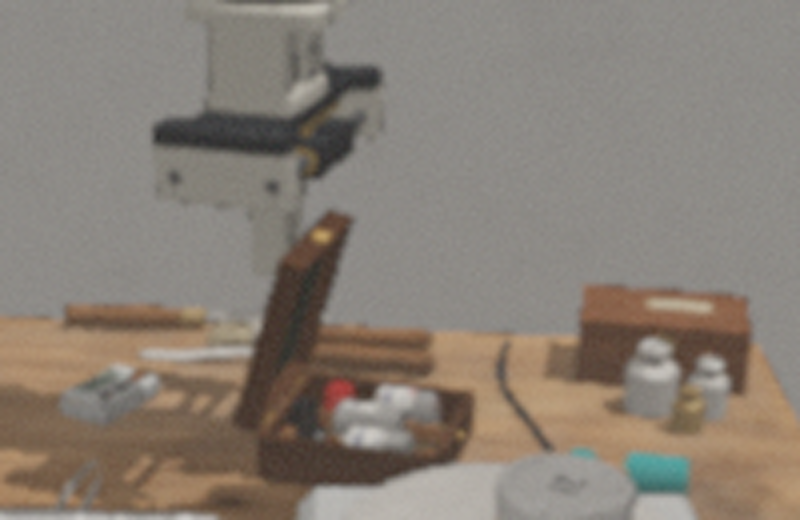

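Emit:
jog_arm(
  motion=[
    {"dx": 0,"dy": -0.006,"dz": 0,"twist": 0},
    {"dx": 0,"dy": -0.012,"dz": 0,"twist": 0},
    {"dx": 0,"dy": -0.018,"dz": 0,"twist": 0},
    {"dx": 0,"dy": -0.024,"dz": 0,"twist": 0},
    {"dx": 0,"dy": -0.03,"dz": 0,"twist": 0},
    {"dx": 0.001,"dy": -0.036,"dz": 0,"twist": 0},
    {"dx": 0.003,"dy": -0.042,"dz": 0,"twist": 0},
    {"dx": 0.005,"dy": -0.048,"dz": 0,"twist": 0},
    {"dx": 0.009,"dy": -0.053,"dz": 0,"twist": 0},
    {"dx": 0.013,"dy": -0.058,"dz": 0,"twist": 0},
    {"dx": 0.018,"dy": -0.063,"dz": 0,"twist": 0},
    {"dx": 0.023,"dy": -0.067,"dz": 0,"twist": 0},
    {"dx": 0.028,"dy": -0.071,"dz": 0,"twist": 0},
    {"dx": 0.033,"dy": -0.075,"dz": 0,"twist": 0},
    {"dx": 0.039,"dy": -0.078,"dz": 0,"twist": 0},
    {"dx": 0.045,"dy": -0.081,"dz": 0,"twist": 0},
    {"dx": 0.05,"dy": -0.084,"dz": 0,"twist": 0},
    {"dx": 0.05,"dy": -0.084,"dz": 0,"twist": 0},
  ],
)

```text
t: 10.95
eef_pos: [0.4962, -0.1609, 0.0752]
ee_rot: [-1.428, 1.569, 3.028]
force: [-0.4, -0.0, -1.2]
width: 0.0004
```

```bash
python3 - <<'E'
from h import *
s,Rt=st();print(s['t'],s['eef_pos'],s['force'])
print("case frame",R.from_euler('z',-YAW).apply(s['eef_pos']-np.r_[O,0]))
crop('side','pics/s9.png',230,100,200,130,4)
E
```

```text
10.95 [ 0.4961546  -0.16094975  0.07522879] [-0.4100879  -0.03250215 -1.16894239]
case frame [-0.02447312  0.00100892  0.07522879]
```

View pics/s9.png

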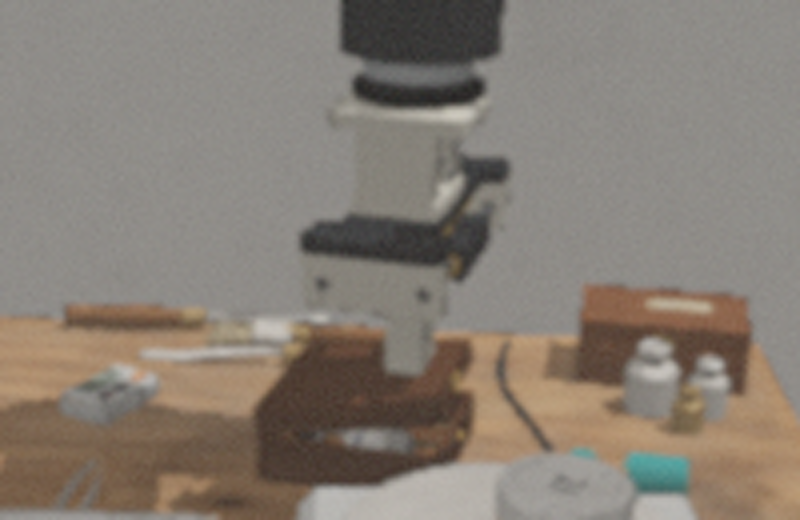

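Emit:
jog_arm(
  motion=[
    {"dx": 0.003,"dy": -0.001,"dz": 0,"twist": 0},
    {"dx": 0.006,"dy": -0.002,"dz": 0,"twist": 0},
    {"dx": 0.009,"dy": -0.003,"dz": 0,"twist": 0},
    {"dx": 0.011,"dy": -0.004,"dz": 0,"twist": 0},
    {"dx": 0.013,"dy": -0.005,"dz": 0,"twist": 0},
    {"dx": 0.015,"dy": -0.005,"dz": 0,"twist": 0},
    {"dx": 0.016,"dy": -0.005,"dz": 0,"twist": 0},
    {"dx": 0.017,"dy": -0.005,"dz": 0,"twist": 0},
    {"dx": 0.017,"dy": -0.005,"dz": 0,"twist": 0},
    {"dx": 0.017,"dy": -0.005,"dz": 0,"twist": 0},
  ],
)

```text
t: 11.83
eef_pos: [0.4927, -0.1598, 0.0595]
ee_rot: [1.335, 1.571, -0.492]
force: [0.6, -0.3, 0.8]
width: 0.0002
```

Emit:
jog_arm(
  motion=[
    {"dx": 0.0005,"dy": 0,"dz": 0,"twist": 0},
    {"dx": 0.001,"dy": 0,"dz": 0,"twist": 0},
    {"dx": 0.0015,"dy": 0,"dz": 0,"twist": 0},
    {"dx": 0.002,"dy": 0,"dz": 0,"twist": 0},
    {"dx": 0.002,"dy": 0,"dz": 0,"twist": 0},
    {"dx": 0.002,"dy": 0,"dz": 0,"twist": 0},
  ],
)

```text
t: 12.33
eef_pos: [0.4927, -0.1599, 0.0582]
ee_rot: [1.326, 1.57, -0.501]
force: [-1.9, 1.1, 7.3]
width: 0.0007
```

The force has risen to 7 N with the tip at 47 mm, which is the shut height. I'll press slightly more, then withdraw and look.

Emit:
jog_arm(
  motion=[
    {"dx": 0.0005,"dy": 0,"dz": 0,"twist": 0},
    {"dx": 0.001,"dy": 0,"dz": 0,"twist": 0},
    {"dx": 0.001,"dy": 0,"dz": 0,"twist": 0},
    {"dx": 0.001,"dy": 0,"dz": 0,"twist": 0},
  ],
)

```text
t: 12.67
eef_pos: [0.4927, -0.1599, 0.058]
ee_rot: [1.376, 1.57, -0.45]
force: [-5.7, 2.9, 17.1]
width: 0.0007
```

Emit:
jog_arm(
  motion=[
    {"dx": -0.003,"dy": 0,"dz": 0,"twist": 0},
    {"dx": -0.015,"dy": 0,"dz": 0,"twist": 0},
    {"dx": -0.045,"dy": 0,"dz": 0,"twist": 0},
    {"dx": -0.08,"dy": 0,"dz": 0,"twist": 0},
    {"dx": -0.115,"dy": 0,"dz": -0.01,"twist": 0},
    {"dx": -0.145,"dy": 0,"dz": -0.03,"twist": 0},
    {"dx": -0.17,"dy": 0,"dz": -0.06,"twist": 0},
    {"dx": -0.18,"dy": 0,"dz": -0.095,"twist": 0},
    {"dx": -0.18,"dy": 0,"dz": -0.13,"twist": 0},
    {"dx": -0.18,"dy": 0,"dz": -0.165,"twist": 0},
    {"dx": -0.18,"dy": 0,"dz": -0.2,"twist": 0},
    {"dx": -0.18,"dy": 0,"dz": -0.23,"twist": 0},
    {"dx": -0.18,"dy": 0,"dz": -0.26,"twist": 0},
    {"dx": -0.18,"dy": 0,"dz": -0.28,"twist": 0},
    {"dx": -0.18,"dy": 0,"dz": -0.28,"twist": 0},
  ],
)

```text
t: 13.92
eef_pos: [0.5643, 0.1144, 0.236]
ee_rot: [3.084, 1.571, 1.26]
force: [0.2, -0.0, 0.5]
width: 0.0003
```

```bash
python3 - <<'E'
from pose import *
s,Rt=st();print(s['t'],s['eef_pos'],s['force'])
a=arm.grab_frame('side')[:,:,::-1].copy();b=arm.grab_frame('top')[:,:,::-1].copy()
crop('side','pics/s10.png',250,150,110,75,6,a)
cv2.imwrite('pics/topB.png',b)
overlay('top',b,O,YAW,'pics/t10.png',325,100,100,140,4,0.)
E
```

```text
13.9167 [0.5643032  0.11437214 0.23602836] [ 0.1815439  -0.03824837  0.46738223]
```

View pics/s10.png

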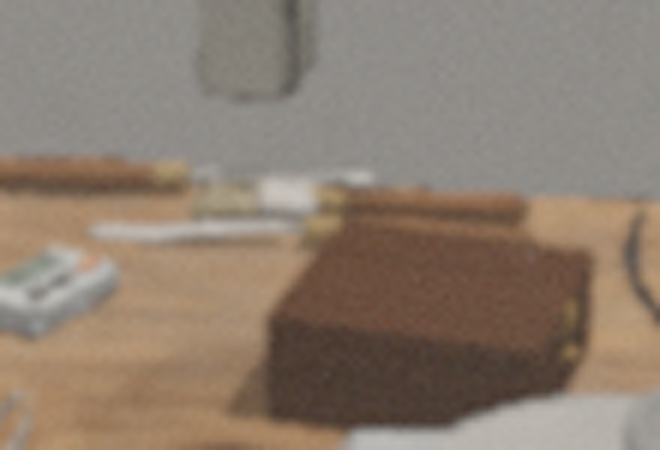

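View pics/t10.png

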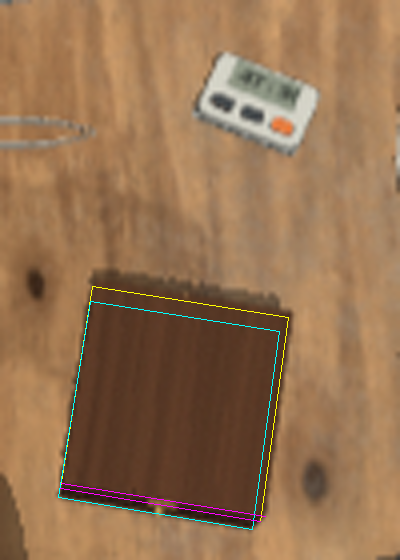

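View pics/topB.png

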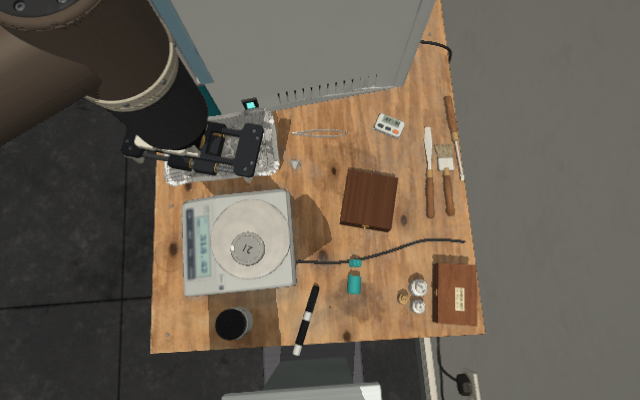

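The lid is flush with no gap, from about (270,320) to (575,345) in the side crop. In the top view the case outline still fits its original pose, and the timer, tweezers and tin are where they were.

```bash
python3 - <<'E'
from h import *
print(arm.job_done())
E
```

```text
the job is handed in; nothing more can be done
None
```

The vial lies down in its lane, the case is shut, and I handed the job in at about 14 s of the 45 s allowed.

- **Vial:** With closed fingertips I pushed the standing vial (middle lane) over at cap height. A top view before closing showed it lying in its lane, cap towards the hinge, with the other two vials unmoved.
- **Lid:** I pushed it over from behind and pressed it down to about 17 N. The fingertips stopped 47 mm above the table, which is the shut height.
- **Last checks:** After the gripper withdrew, the side view showed no gap under the lid. The top view showed the case where it started, to within the picture's accuracy, and the bystanders in place.
- **Disagreements:** My corner picks for the case disagreed by up to about 3 pixels (5 mm) when I first located it. The fit was still good enough, and the contact heights agreed with it. The first move call was refused because its rows left out "twist"; nothing moved. No check failed.

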